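Lift the longest cleaned bolt with the tongs

TASK

The bolts on the drying plate have just been degreased and must not be touched by the gripper. Pick up the sprung tongs, close their jaws on the shank of the longest of the three bolts, lift it at least 15 cm above the bench and finish while still holding it up in the tongs; leave the other two bolts standing where they are.

Things in the scene. Friction and masses are not known exactly. Their poses are not given: they have to be found in the camera images.
- tongs_grip (a point): Steel sprung tongs (195 mm long, 26 mm tall, 0.13 kg, balanced at this point) lying on edge on the bench, arms moving level with it. Point: midway between the ribbed finger plates outside the arms, 13 mm above the underside. x along the tongs to the jaws, y across (squeezing direction), z up. Plates 48 mm long along x, 26 mm tall, upright, 46 mm over their outer faces when open. Pivot 80 mm behind (x = -80 mm).
- tongs_jaws (a point): Midway between the jaws of the tongs, 90 mm ahead (+x) of tongs_grip, 13 mm above the underside; same axes. Each jaw has a flat upright rubber pad, 20 mm long along x, 18 mm tall, centred at this height. Open: pads 40 mm apart, jaws 56 mm over their backs; shut: about 2 mm apart.
- tongs_left: The tongs' arm on the +y side with its finger plate and jaw; origin at its pivot, at the underside. It turns 0.115 rad from open to shut. Squeezing the plates (about 8 N open, 11 N shut) shuts both arms alike, a spring reopens them. Over the plates: at about 43 mm they carry firmly with the jaws still wide, at 33 mm the jaws meet a 12 mm shank, at 28 mm they are shut.
- tongs_right: The same arm on the -y side, mirrored.
- bolt_long_center (a point): Centre, half-way up, of the longest bolt, plain steel, standing on its flanged hexagon head on the drying plate, threaded end up: 68 mm tall, head 24 mm across and 8 mm thick at the bottom, shank 12 mm in diameter above it; z along the shank. About 70 g.
- bolt_long: The same longest bolt; origin at the centre of its underside (the head's face).
- bolt_mid_center (a point): Centre of the middle bolt, standing likewise: 52 mm tall, head 20 mm across, shank 10 mm. To be left alone.
- bolt_short_center (a point): Centre of the shortest bolt, standing likewise: 37 mm tall, head 20 mm across, shank 10 mm. To be left alone.
- plate: Drying plate fixed to the bench, steel with a black rubber top 6 mm above the bench, 60 x 220 mm, long side along its y; origin at the centre of its underside. The three bolts stand on it in a row along y, about 70 mm apart, in any order; rails 10 mm high close its two short ends.

How it is judged (in metres and radians):
On the way, in this order (a step that is already met when the one before it is completed fails the run):
1. the tongs are picked up, the long bolt still standing untouched (height (world z) of tongs_grip above 0.035 m and contact force between the fingers and tongs_left above 0.5 N and contact force between the fingers and tongs_right above 0.5 N and distance of bolt_long_center from where it was at the start of the episode below 0.015 m), for 0.2 s.
2. both jaws of the tongs press on the long bolt (contact force between each of tongs_left, tongs_right and bolt_long above 0.5 N), for 0.2 s.
At the end, for the whole second after the job is handed in: The longest bolt is held still between both jaws of the tongs, its centre more than 150 mm above the bench, the tongs held squeezed in the gripper, which itself does not touch the bolt; the two other bolts still stand within 15 mm of where they were (all of step 2 and height (world z) of bolt_long_center above 0.15 m and distance between bolt_long_center and tongs_jaws below 0.045 m and contact force between the fingers and tongs_left above 0.5 N and contact force between the fingers and tongs_right above 0.5 N and contact force between each of the arm, the fingers and bolt_long below 0.1 N and linear speed of bolt_long below 0.03 m/s and distance of each of bolt_mid_center, bolt_short_center from where it was at the start of the episode below 0.015 m and angle between each of bolt_mid_center, bolt_short_center's own z axis and vertical below 0.2 rad); the arm keeps its last pose, push and grip.
It fails at once if the gripper or arm touches the long bolt (contact force between any of the fingers, the arm and bolt_long above 0.3 N).
It fails at once if another bolt is knocked over (angle between any of bolt_mid_center, bolt_short_center's own z axis and vertical above 0.6 rad).
It also fails if it takes over 43 s, if anything falls off the work surface, if the arm or the gripper's body presses on something with over 40 N, if the wrist force passes 120 N, or if a joint passes its speed limit or range.

ROBOT

A 6-joint arm with a two-finger parallel gripper is mounted at the origin on a cart in front of the work surface, level with it; the furniture and walls round the work are solid. World frame = base frame: x ahead of the robot, y to its left, z up, the work surface at z = 0. Lengths are in mm, angles in rad, forces in N, time in s.
With the tool pointing down it reaches from about 250 to 725 mm from the base axis. Payload 9.7 kg.
Tool frame: the origin (TCP) lies at the centre of the arm's flange, where the gripper is bolted on; the fingertips stand 173 mm ahead of it and the grasp point (between the pads) lies 155 mm ahead of it; z points along the fingers, y is the line along which they close (so a half turn about z gives the same grasp; the last joint's range is limited). The gripper opens to 85 mm and grips with 20 to 120 N. Pads are 22 mm wide; open, the fingers measure 114 mm over their backs; the gripper's body (76 mm by 85 mm) begins 54 mm behind the grasp point. The pads swing forward as they close: fully open they stand 13 mm farther back than shut.
Start: joints at [0, 0.087, 0.176, 1.66, 0, 1.571], TCP at [549.998, 0, 404.684] pointing down, gripper open.
Joint ranges: [-3.13, 3.13], [-0.85, 1.81], [-1.15, 1.24], [-2.2, 2.28], [-1.44, 1.52], [-3.14, 3.14]. Speed limits (rad/s): [2.22, 2.22, 2.57, 3.14, 3.14, 3.14].

INTERFACE

Orientations are given as a unit quaternion [w, x, y, z].
In Python, from bench import state, vision, workorder gives the robot as it stands. The module is installed in compiled form; this text tells all that it offers.
- The arm moves only by the shell command python3 -m jog 'ROWS'. ROWS is JSON, a list that holds one entry, the list of rows, each a list of 7 numbers: the gripper's target within -1 to 1 (shut at 1, half-way at 0, fully open at -1), then the shift along the world's x, y, z in units of 40 mm (1.0 is 40 mm), then the turn, a rotation vector about the world's x, y, z in rad. In form: [[[fingers, tx, ty, tz, wx, wy, wz], ...]]. A call has 1 to 20 rows; each row shifts and turns the commanded pose from where the row before left it; what a row does not reach is not made up. A row lasts 1/12 s, in which the tool goes at most 41.7 mm and 7.16 degrees, less where a joint would pass 70% of its speed; a pose out of reach is approached as far as the arm can. A call is refused whole if a number of a shift passes 1 or a number of a turn 0.125, either way. A call with a gripper value outside its range is refused whole. The fingers move at their own pace and stop on an object; the grip force is fixed at half the most. Time passes only in rows, so rows that do not move let the fingers close. It gives the time, the measured TCP pose, the force, the opening and the grip force at its end, in the units of the state.
- state(): the state, without advancing time (a new reading comes with each control period).
- vision.read_camera(name): name is "scene" or "side" or "wrist"; returns a dict with "frame" (400x640x3 uint8, red, green, blue), "intrinsics" (3x3 intrinsics, pixels), "extrinsics" (4x4, takes a point from camera to world coordinates). Camera axes: x right, y up, looking along -z (the intrinsics and any distortion apply to the point x, -y, -z); pixel columns grow to the right and rows downward; lengths in mm; the calibration is good to about 2 mm. A picture is of the moment at which its call begins. There is no depth.
- workorder.close_job(): hands the job in; it is judged then, once.
The state is a dict: "time_s": time; "joints": joint angles; "qvel": joint speeds; "tau": joint torques, N m; "eef_pos": TCP position; "tcp_rot": TCP orientation; "wrist_force": force on the tool from outside, world axes, zero at the start; "moment": the same for the moment, N m; "grip_width": finger opening in mm; "gripper_force": force on a finger pad.
Only numpy, scipy, OpenCV 4.12 (cv2) and the standard library are available. Lean on these libraries where they do the work, as an engineer would, in place of code of your own. Each camera call takes 0.05 s, during which the arm holds its last target. There are 200 camera calls.

## Working session

There is one attempt and no reset: what is moved stays moved. The work goes in short steps, Python scripts to look and compute and a shell command to move; the robot and the scene stay as the last step left them, time stands still between calls to the robot, and variables do not carry over. Pictures are saved under pics/ and viewed, at most 10 in all, crops included, and the job is handed in when it is done.

```bash
mkdir -p pics; cat > h.py <<'E'
import numpy as np, cv2
from bench import state, vision, workorder
def grab(n,fn,crop=None,s=1):
    c=vision.read_camera(n); f=c["frame"][:,:,::-1]
    np.savez(f"pics/{fn}.npz",K=c["intrinsics"],E=c["extrinsics"],f=f)
    if crop: x0,y0,x1,y1=crop; f=f[y0:y1,x0:x1]
    f=cv2.resize(f,None,fx=s,fy=s,interpolation=cv2.INTER_CUBIC); cv2.imwrite(f"pics/{fn}.png",f); return c
def world(fn,u,v,z):
    d=np.load(f"pics/{fn}.npz"); K,E=d["K"],np.array(d["E"])
    r=np.linalg.inv(K)@[u,v,1]; r=E[:3,:3]@[r[0],-r[1],-r[2]]; o=E[:3,3]
    return o+r*(z-o[2])/r[2]
def pix(fn,p):
    d=np.load(f"pics/{fn}.npz"); K,E=d["K"],d["E"]
    q=E[:3,:3].T@(np.array(p)-E[:3,3]); q=K@[q[0],-q[1],-q[2]]; return q[:2]/q[2]
E
python3 -c "
from h import *
for n in ['scene','side','wrist']:
    c=grab(n,n+'0'); print(n,c.keys(),c['extrinsics'].round(2).tolist())
a=[cv2.imread(f'pics/{n}0.png') for n in ['scene','side']]
b=cv2.imread('pics/wrist0.png')
cv2.imwrite('pics/a.png',cv2.resize(np.vstack(a),(480,600)))
print(state())"
```

```text
scene dict_keys(['frame', 'intrinsics', 'extrinsics']) [[-0.79, 0.39, -0.47, 9.13], [-0.61, -0.52, 0.6, 764.8], [-0.01, 0.76, 0.65, 711.78], [0.0, 0.0, 0.0, 1.0]]
side dict_keys(['frame', 'intrinsics', 'extrinsics']) [[0.91, 0.21, -0.36, 140.63], [-0.41, 0.46, -0.78, -565.3], [0.0, 0.86, 0.51, 528.52], [0.0, 0.0, 0.0, 1.0]]
wrist dict_keys(['frame', 'intrinsics', 'extrinsics']) [[1.0, 0.0, 0.0, 549.09], [-0.0, 0.95, 0.31, 77.93], [-0.0, -0.31, 0.95, 373.97], [0.0, 0.0, 0.0, 1.0]]
{'time_s': 0.15, 'joints': array([9.52994033e-07, 8.73542900e-02, 1.75315207e-01, 1.65982224e+00,
       3.79096657e-05, 1.57079658e+00]), 'qvel': array([ 0.00126102, -0.00177249,  0.00164874,  0.00189881,  0.00060396,
        0.00086243]), 'tau': array([-3.04631758e-03, -5.20762289e+01,  4.65044117e+01,  1.38444663e-02,
       -2.16874664e-04, -1.82086734e-05]), 'eef_pos': array([5.50001339e+02, 4.75486668e-03, 4.04134056e+02]), 'tcp_rot': array([-3.89935819e-04,  7.07106441e-01,  7.07106921e-01, -3.63130096e-04]), 'wrist_force': array([0.00939663, 0.74411933, 0.52844717]), 'moment': array([ 0.04633958, -0.03254667, -0.02086891]), 'gripper_force': 0.0, 'grip_width': 85.44512269155942}
```

View pics/scene0.png

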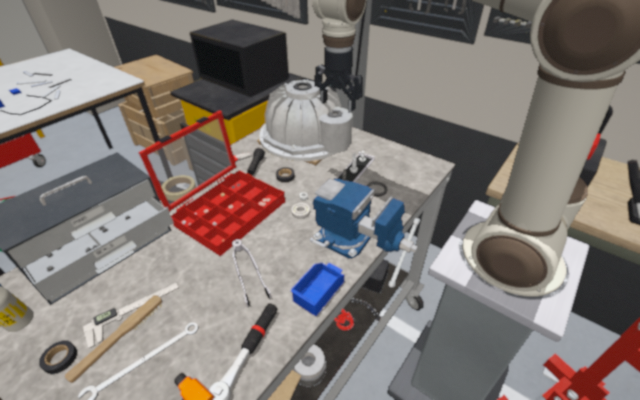

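View pics/side0.png

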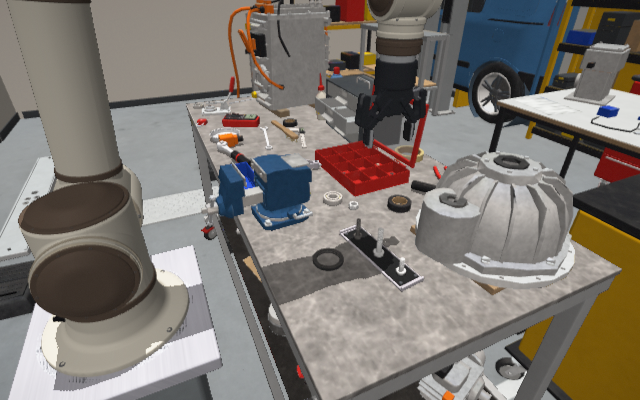

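The scene view shows the tongs with their pivot near (237,243) and jaws near (250,303) and (268,299). The side view shows the plate with bolts around (359,228), (379,245) and (401,268). I'll enlarge both.

```bash
python3 -c "
from h import *
for p in [(237,243),(250,303),(268,299)]: print(world('scene0',*p,13).round())
for p in [(343,232),(357,228),(419,287),(400,275),(378,255),(359,238)]: print(world('side0',*p,6).round())
a=np.load('pics/scene0.npz')['f'][225:315,190:310]; b=np.load('pics/side0.npz')['f'][205:295,320:440]
r=lambda x:cv2.resize(x,(400,300),interpolation=cv2.INTER_CUBIC)
cv2.imwrite('pics/c.png',np.hstack([cv2.resize(a,(400,300),interpolation=2),cv2.resize(b,(400,300),interpolation=2)]))
"
```

```text
[578. 397.  13.]
[420. 502.  13.]
[395. 471.  13.]
[487.  51.   6.]
[526.  52.   6.]
[ 540. -171.    6.]
[ 525. -128.    6.]
[518. -55.   6.]
[511.  15.   6.]
```

View pics/c.png

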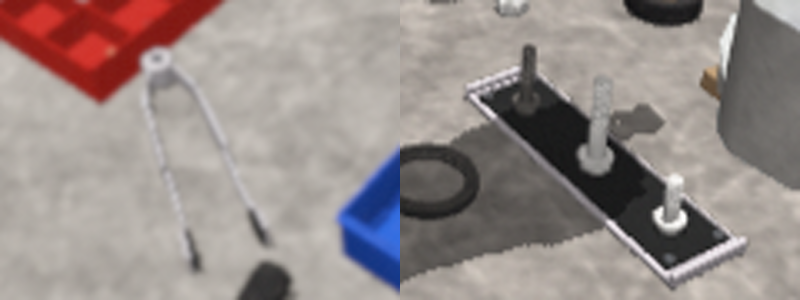

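The middle bolt is the longest and stands near (518,-55). The tongs run from the pivot at about (578,397) to the jaws at about (408,486), so their yaw is about 152° and the grip point is about (507,434). The lengths fit: 192 mm along and 40 mm between pads. I'll hover there and look from close by.

```bash
python3 -m jog '[[[-0.3,-0.1,0.5,0,0,0,0.1],[-0.3,-0.1,1,0,0,0,0.1],[-0.3,-0.1,1,0,0,0,0.1],[-0.3,-0.1,1,0,0,0,0.1],[-0.3,-0.1,1,0,0,0,0.1],[-0.3,-0.1,1,0,0,0,0.1],[-0.3,-0.1,1,0,0,0,0.1],[-0.3,-0.1,1,0,0,0,0.1],[-0.3,-0.1,1,0,0,0,0.1],[-0.3,-0.1,1,0,0,0,0.1],[-0.3,-0.07,1,0,0,0,0.08],[-0.3,0,0.35,0,0,0,0],[-0.3,0,0,-0.9,0,0,0],[-0.3,0,0,-0.9,0,0,0],[-0.3,0,0,0,0,0,0],[-0.3,0,0,0,0,0,0]]]'
python3 -c "
from h import *
grab('wrist','w1',None,1.25); s=state(); print(s['eef_pos'],s['joints'].round(3),s['grip_width'])
for p in [(578,397,13),(408,486,13),(507,434,13)]: print(pix('w1',p)*1.25)"
```

```text
time_s: 1.48
eef_pos: [506.7, 433.7, 330.7]
tcp_rot: [-0.001, 0.243, 0.97, -0.002]
wrist_force: [0.4, 0.0, 1.6]
grip_width: 55.3
gripper_force: 0.0
[507.20143803 433.7941799  333.69578868] [0.708 0.362 0.363 1.572 0.    1.199] 55.5969285493692
[399.54418784 326.43414885]
[397.86927987  65.32805979]
[398.72072737 229.89952722]
```

View pics/w1.png

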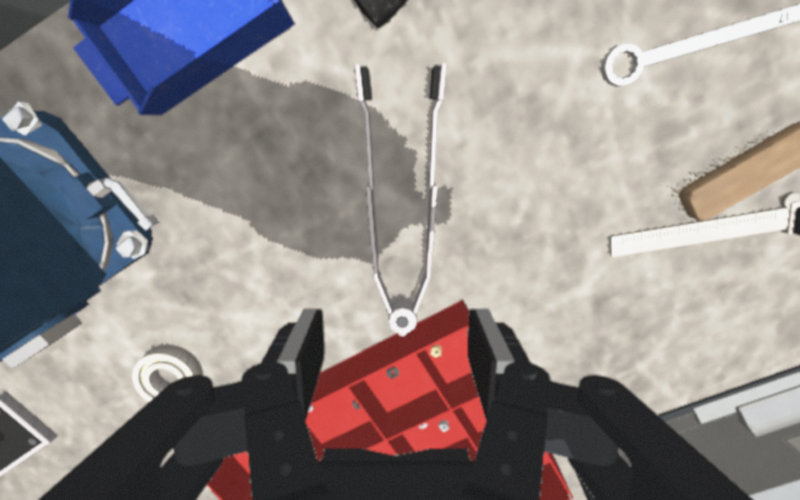

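The wrist view shows the tongs' pivot at (402,321), the pads at (364,83) and (437,83), and the plates about x 371–433, y 190–270. All are in the 1.25x picture.

```bash
python3 -c "
from h import *
P=world('w1',402/1.25,321/1.25,26);L=world('w1',364/1.25,83/1.25,22);R=world('w1',437/1.25,83/1.25,22)
J=(L+R)/2;print(P,L,R,np.linalg.norm(L-R),np.linalg.norm((J-P)[:2]))
d=(J-P)[:2];d/=np.linalg.norm(d);print('yaw',np.degrees(np.arctan2(d[1],d[0])),'grip',P[:2]+80*d,J[:2]-90*d)
s=state();from scipy.spatial.transform import Rotation as R
q=s['tcp_rot'];M=R.from_quat([*q[1:],q[0]]).as_matrix();print(M.round(3),np.degrees(np.arctan2(M[1,1],M[0,1])),s['eef_pos'])"
```

```text
[568.4040148  404.12449137  26.        ] [407.82488213 461.38902961  22.        ] [429.98288087 502.77706358  22.        ] 46.94620606779503 168.6055342773366
yaw 152.45969587972624 grip [497.46915068 441.11428797] [498.70560363 440.46952542]
[[-0.882  0.472 -0.   ]
 [ 0.472  0.882 -0.   ]
 [ 0.    -0.    -1.   ]] 61.866264843479364 [507.20143803 433.7941799  333.69578868]
```

```bash
python3 -m jog '[[[-0.5,-0.22,0.18,-0.5,0,0,0.01],[-0.5,0,0,-0.8,0,0,0],[-0.5,0,0,-0.8,0,0,0],[-0.5,0,0,-0.7,0,0,0],[-0.5,0,0,-0.5,0,0,0],[-0.5,0,0,-0.25,0,0,0],[-0.5,0,0,0,0,0,0],[-0.5,0,0,0,0,0,0]]]'
python3 -c "
from h import *
grab('wrist','w2',(160,100,480,360),2); print(state()['eef_pos'],state()['wrist_force'])
"
```

```text
time_s: 2.2
eef_pos: [499.2, 441.6, 193.2]
tcp_rot: [0.001, 0.238, 0.971, 0.001]
wrist_force: [-0.2, -0.0, -0.6]
grip_width: 64.2
gripper_force: 0.0
[499.23947832 441.70703399 193.74394677] [0.22984044 0.29985134 0.22899471]
```

View pics/w2.png

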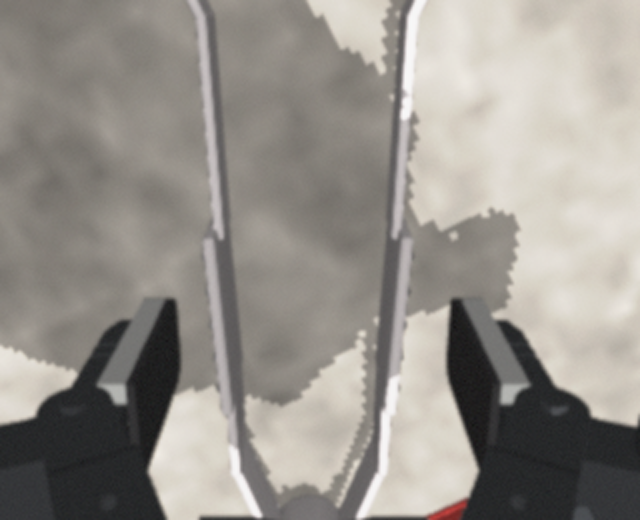

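The plates span crop rows 238–440, with the pads beside their middle and centred (gaps about 40 px either side). I'll go down the last bit, close to 43 mm and lift slightly.

```bash
python3 -m jog '[[[-0.5,0,0,-0.2,0,0,0],[-0.5,0,0,-0.15,0,0,0],[-0.5,0,0,0,0,0,0],[-0.3,0,0,0,0,0,0],[-0.1,0,0,0,0,0,0],[0,0,0,0,0,0,0],[0.02,0,0,0,0,0,0],[0.02,0,0,0,0,0,0],[0.02,0,0,0,0,0,0],[0.02,0,0,0,0,0,0]]]'
```

```text
time_s: 3.08
eef_pos: [498.5, 441.3, 177.5]
tcp_rot: [0.0, 0.238, 0.971, 0.0]
wrist_force: [-1.4, 0.3, 5.4]
grip_width: 41.9
gripper_force: 8.6
```

```bash
python3 -m jog '[[[0.03,0,0,0.2,0,0,0],[0.03,0,0,0.4,0,0,0],[0.03,0,0,0.6,0,0,0],[0.03,0,0,0.7,0,0,0],[0.03,0,0,0.7,0,0,0],[0.03,0,0,0.7,0,0,0],[0.03,0,0,0.6,0,0,0],[0.03,0,0,0.3,0,0,0],[0.03,0,0,0,0,0,0],[0.03,0,0,0,0,0,0],[0.03,0,0,0,0,0,0]]]'
python3 -c "
from h import *
grab('wrist','w3',None,1.25)"
```

```text
time_s: 4.0
eef_pos: [498.3, 441.1, 343.1]
tcp_rot: [-0.001, 0.238, 0.971, -0.001]
wrist_force: [-0.7, 0.4, -1.8]
grip_width: 41.7
gripper_force: 7.6
```

View pics/w3.png

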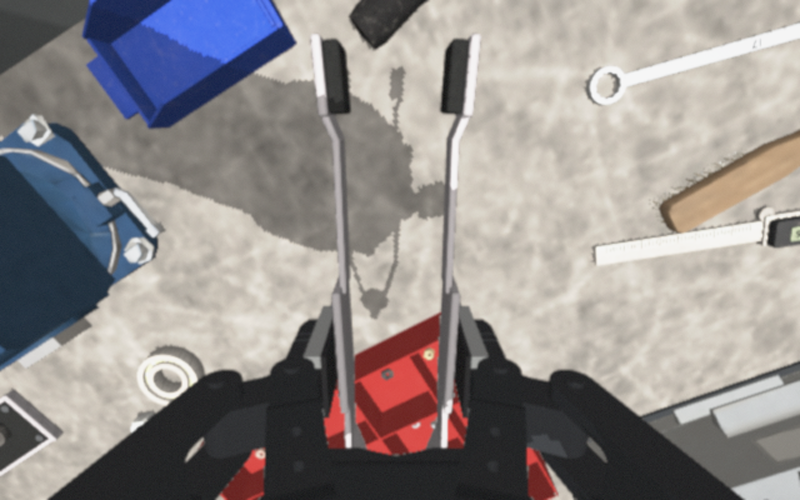

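The tongs are held, their jaws still wide and symmetric (pads at (335,75) and (459,75)). Now I'll carry them over to the plate, turning by -2.4 rad.

```bash
python3 -m jog '[[[0.03,-0.05,-0.3,0.5,0,0,-0.05],[0.03,-0.08,-0.5,0.5,0,0,-0.1],[0.03,-0.08,-0.65,0,0,0,-0.1],[0.03,-0.08,-0.65,0,0,0,-0.1],[0.03,-0.08,-0.65,0,0,0,-0.1],[0.03,-0.08,-0.65,0,0,0,-0.1],[0.03,-0.08,-0.65,0,0,0,-0.1],[0.03,-0.08,-0.65,0,0,0,-0.1],[0.03,-0.08,-0.65,0,0,0,-0.1],[0.03,-0.08,-0.65,0,0,0,-0.1],[0.03,-0.08,-0.65,0,0,0,-0.1],[0.03,-0.08,-0.65,0,0,0,-0.1],[0.03,-0.08,-0.65,0,0,0,-0.1],[0.03,-0.08,-0.65,0,0,0,-0.1],[0.03,-0.08,-0.65,0,0,0,-0.1],[0.03,-0.08,-0.65,0,0,0,-0.1],[0.03,-0.08,-0.65,0,0,0,-0.1],[0.03,-0.08,-0.65,0,0,0,-0.1],[0.03,-0.08,-0.65,0,0,0,-0.1],[0.03,-0.08,-0.65,0,0,0,-0.1]]]' && python3 -m jog '[[[0.03,-0.08,-0.4,0,0,0,-0.1],[0.03,-0.03,-0.1,0,0,0,-0.1],[0.03,0,0,0,0,0,-0.1],[0.03,0,0,0,0,0,-0.1],[0.03,0,0,-0.5,0,0,-0.05],[0.03,0,0,-0.5,0,0,0],[0.03,0,0,0,0,0,0],[0.03,0,0,0,0,0,0]]]'
python3 -c "
from h import *
grab('wrist','w4',None,1.25);print(state()['joints'])
for b in [(525,-128,6),(518,-55,6),(511,15,6)]: print(pix('w4',b)*1.25)"
```

```text
time_s: 5.72
eef_pos: [435.0, -60.0, 383.4]
tcp_rot: [-0.0, 0.938, 0.346, -0.001]
wrist_force: [0.4, -0.1, -0.7]
grip_width: 41.9
gripper_force: 7.6
time_s: 6.38
eef_pos: [430.7, -78.7, 343.4]
tcp_rot: [-0.001, 0.991, 0.13, -0.002]
wrist_force: [0.6, -0.5, -1.2]
grip_width: 41.8
gripper_force: 7.6
[-1.80727843e-01 -1.93628107e-01 -2.08847717e-01  1.55686027e+00
 -4.42304010e-05  2.69968110e+00]
[495.38953485 114.19995479]
[395.4676609   96.46166598]
[297.21011909  79.45671883]
```

View pics/w4.png

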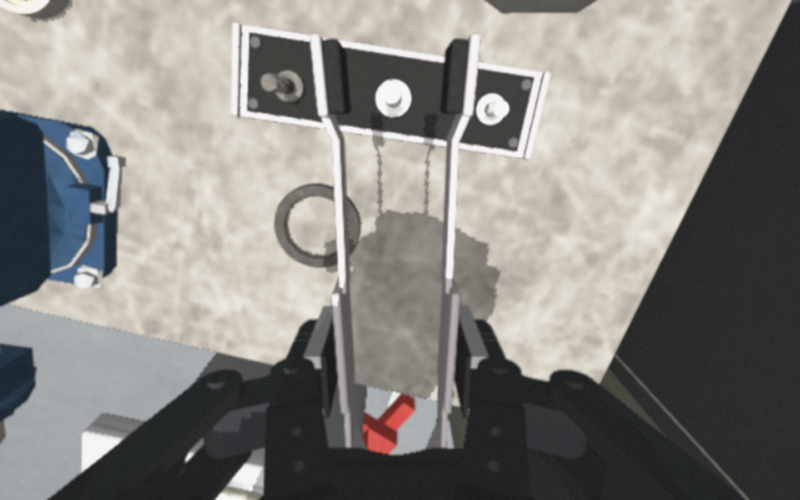

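The jaws frame the long bolt, whose head is at (393,98). The side bolts are at (492,109) and about (288,86).

```bash
python3 -c "
from h import *
f=lambda u,v,z:world('w4',u/1.25,v/1.25,z)
B=f(393.5,98.5,14);M=f(492,109,14);S=f(289,86,14);J=(f(335,75,183)+f(459,75,183))/2
s=state();e=s['eef_pos'];from scipy.spatial.transform import Rotation as R
q=s['tcp_rot'];m=R.from_quat([*q[1:],q[0]]).as_matrix()
print(B,M,S,J,e)
for p in (J,B): print('tool frame',m[:,:2].T@(p-e))
print(m[:,0])"
```

```text
[516.02831291 -54.11747319  14.        ] [ 527.15981399 -122.74708786   14.        ] [505.25656804  17.78776469  14.        ] [516.6279928  -56.08969561 183.        ] [430.9884495  -78.75590524 344.54981305]
tool frame [88.7784765  0.2989236]
tool frame [88.90769083 -1.67524909]
[ 0.96608424  0.25822444 -0.00117917]
```

```bash
python3 -m jog '[[[0.03,0,0.05,-0.3,0,0,0],[0.03,0,0,-0.5,0,0,0],[0.03,0,0,-0.5,0,0,0],[0.03,0,0,-0.5,0,0,0],[0.03,0,0,-0.4,0,0,0],[0.03,0,0,-0.2,0,0,0],[0.03,0,0,0,0,0,0],[0.03,0,0,0,0,0,0]]]'
python3 -c "
from h import *
grab('wrist','w5',(200,0,440,200),3)"
```

```text
time_s: 7.1
eef_pos: [431.3, -76.7, 249.1]
tcp_rot: [0.0, 0.991, 0.13, 0.0]
wrist_force: [0.2, -0.2, -0.5]
grip_width: 41.8
gripper_force: 7.6
```

View pics/w5.png

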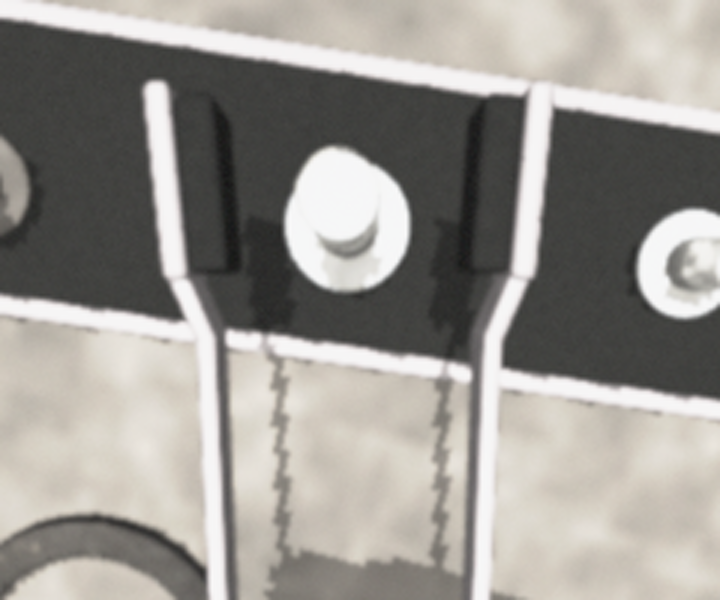

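The bolt top is at (338,185) and the jaw midline at about (348,185), so the offset is about 1.5 mm. I'll nudge, lower and close.

```bash
python3 -m jog '[[[0.03,0,0.03,-0.2,0,0,0],[0.03,0,0,-0.4,0,0,0],[0.03,0,0,-0.25,0,0,0],[0.03,0,0,-0.1,0,0,0],[0.03,0,0,0,0,0,0],[0.08,0,0,0,0,0,0],[0.12,0,0,0,0,0,0],[0.16,0,0,0,0,0,0],[0.2,0,0,0,0,0,0],[0.24,0,0,0,0,0,0],[0.28,0,0,0,0,0,0],[0.32,0,0,0,0,0,0],[0.36,0,0,0,0,0,0],[0.4,0,0,0,0,0,0],[0.4,0,0,0,0,0,0],[0.4,0,0,0,0,0,0],[0.4,0,0,0,0,0,0]]]'
```

```text
time_s: 8.57
eef_pos: [431.3, -75.6, 210.8]
tcp_rot: [0.0, 0.992, 0.13, 0.0]
wrist_force: [0.5, -0.9, 0.4]
grip_width: 30.6
gripper_force: 59.3
```

```bash
python3 -m jog '[[[0.4,0,0,0.1,0,0,0],[0.4,0,0,0.2,0,0,0],[0.4,0,0,0.3,0,0,0],[0.4,0,0,0.4,0,0,0],[0.4,0,0,0.4,0,0,0],[0.4,0,0,0.4,0,0,0],[0.4,0,0,0.4,0,0,0],[0.4,0,0,0.4,0,0,0],[0.4,0,0,0.4,0,0,0],[0.4,0,0,0.3,0,0,0],[0.4,0,0,0.2,0,0,0],[0.4,0,0,0.1,0,0,0],[0.4,0,0,0,0,0,0],[0.4,0,0,0,0,0,0],[0.4,0,0,0,0,0,0],[0.4,0,0,0,0,0,0],[0.4,0,0,0,0,0,0],[0.4,0,0,0,0,0,0]]]'
python3 -c "
from h import *
grab('wrist','w6',None,1);grab('side','s6',None,1)
a=cv2.imread('pics/w6.png')[0:240,160:480];b=cv2.imread('pics/s6.png')[100:290,280:480]
cv2.imwrite('pics/d.png',np.hstack([cv2.resize(a,(400,300)),cv2.resize(b,(400,380))[:300]]))"
```

```text
time_s: 10.07
eef_pos: [431.1, -75.6, 354.3]
tcp_rot: [-0.0, 0.992, 0.13, -0.0]
wrist_force: [-0.3, 0.1, -1.5]
grip_width: 30.4
gripper_force: 59.5
```

View pics/d.png

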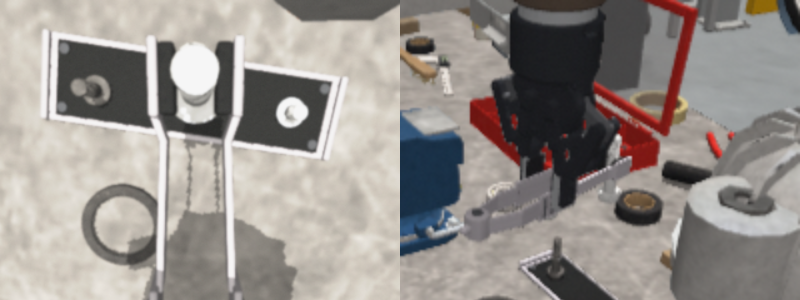

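The bolt is upright between the jaws (top at (195,68)), with its centre about 183 mm up. The mid bolt still stands at (92,90) and the short one at (291,111).

```bash
python3 -c "
from bench import workorder
print(workorder.close_job())"
```

```text
the job is handed in; nothing more can be done
None
```

The longest bolt is held upright in the tongs with its centre about 183 mm above the bench, the other two bolts are still standing in place, and the job is handed in; the hand-in did not report a verdict.

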